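# Refit the console's splined dial knob and hold it pressed

### The job

Lift the black dust cap off the console's cross-shaped stem and set it down on the desk, off the console. Then take the loose aluminium dial knob, turn it until the cross-shaped bore meshes with the stem, and slide it fully home so that the sprung washer under it is squeezed right down, without forcing it. Finish while still holding the knob pressed down there with the gripper (a colleague then tightens its screw), and leave the microphone, tape roll and mug where they are.

Things in the scene. Friction and masses are not known exactly. Their poses are not given: they have to be found in the camera images.
- console: Grey control console fixed to the desk, 240 (x) by 300 (y) mm, flat top 75 mm above the desk. Origin: centre of its underside. Dials and keys up to 15 mm high stand along its +y and -y edges, a display and faders along its far (+x) edge; all are 65 mm or more from the stem.
- stem: Fixed upright steel stem on the console; does not turn. Origin: on its axis at the console's top face, z up. Plus-shaped: two crossed ribs along its x and y axes, each 22 mm tip to tip, 6 mm thick, upper edges rounded, top 38 mm above the origin. Flange at its foot: 54 mm across, 3 mm thick. Four-fold symmetric: the knob fits at any quarter turn.
- stem_top (a point): Centre of the stem's top end, 38 mm above the stem's origin, same axes. A knob whose bore does not mesh stops here. With the knob fully home this point is 3 mm below the knob's top face.
- washer (a joint): Sprung steel washer round the stem, 34 mm across, 3 mm thick. Value: how far it is pressed down, 0 to 0.006 m. Its upper face is 11 mm above the stem's origin when released, 5 mm when fully pressed. It yields from 3 N, is fully down at 9 N, and springs back when let go; the knob's weight does not press it.
- cap: Loose black plastic dust cap over the stem like an upside-down cup, hiding it: 44 mm outside, 39 mm inside diameter, 50 mm high, closed top 4 mm thick, about 40 g. Origin: centre of its open underside, z up, at the start 3 mm above the stem's origin (it rests on the flange).
- knob: Loose round aluminium dial knob standing on the desk, 50 mm diameter, 36 mm high, about 120 g. Origin: centre of its underside, z up. A plus-shaped bore runs right through along its x and y axes: slots 7.6 mm wide, reaching 12 mm from the axis. A dark line runs from each slot to the rim on top. Fully home, its origin is 5 mm above the stem's origin.
- mic: Bystander: grey hand microphone lying on the desk, about 125 by 55 mm, 34 mm high; long side along its x axis. Origin: underside, near its middle. One of it and the knob lies to the left, the other to the right, either way round.
- tape: Bystander: brown tape roll lying flat on the desk, 90 mm across, 24 mm high. Origin: centre of its underside.
- mug: Bystander: white ceramic mug standing on the desk, 76 mm across, 90 mm high, handle on its +y side. Origin: centre of its underside.

How it is judged:
By the outcome, as a careful person would: the job done as asked, in the order asked, and still so for the second after the job is handed in, while the arm keeps its last pose, push and grip.
It also fails if it takes over 61 s, if anything falls off the work surface, if the arm or the gripper's body presses on something with over 40 N, if the wrist force passes 120 N, or if a joint passes its speed limit or range.

### The arm

A 6-joint arm with a two-finger parallel gripper is mounted at the origin on the work surface. World frame = base frame: x ahead of the robot, y to its left, z up, the work surface at z = 0. Lengths are in m, angles in degrees, forces in N, time in s.
With the tool pointing down it reaches from about 0.3 to 0.75 m from the base axis. Payload 8.5 kg.
Tool frame: the origin (TCP) lies at the very end of the fingers, on their centre line; the grasp point (between the pads) lies 19 mm behind it (env.hold_point_z is the distance from the TCP to the grasp point, in m); z points along the fingers, y is the line along which they close (so a half turn about z gives the same grasp; the last joint's range is limited). The gripper opens to 85 mm and grips with 20 to 120 N. Pads are 22 mm wide; open, the fingers measure 114 mm over their backs; the gripper's body (76 mm by 85 mm) begins 54 mm behind the grasp point. The pads swing forward as they close: fully open they stand 13 mm farther back than shut.
Start: joints at [-82.351, 21.807, 74.336, -0, 83.858, -12.336], TCP at [0.188, -0.517, 0.231] pointing down, gripper open.
Joint ranges: [-178.18, 178.18], [-50.72, 133.34], [12.68, 142.11], [-81.47, 261.47], [9.98, 163.14], [-165.26, 165.26]. Speed limits (degrees/s): [136.94, 136.94, 180, 180, 180, 180].

### API

Orientations are given as a 3x3 rotation matrix whose columns are the frame's x, y, z axes.
In Python, from rig import env, optics gives the robot as it stands.
- The arm moves only by the shell command python3 -m jog 'ROWS' [OPENING] [FORCE]. ROWS is JSON, a list of rows, each an object with "linear": the shift along the tool's x, y, z in units of 40 mm (1.0 is 40 mm), a list of three; "roll": the turn about the tool's z in units of 5 degrees (1.0 is 5 degrees). A call has 1 to 12 rows; each row shifts and turns the commanded pose from where the row before left it, along the tool's axes as they then stand; what a row does not reach is not made up. A row lasts 1/12 s, in which the tool goes at most 41.7 mm and 7.16 degrees, less where a joint would pass 70% of its speed; a pose out of reach is approached as far as the arm can. A call is refused whole if a number of a shift passes 1 or a number of a turn 1, either way. A call with a gripper value outside its range is refused whole. OPENING is the opening, from -1 (shut) to 1 (fully open), set as the call begins (- or left out, the last holds). The fingers move at their own pace and stop on an object; FORCE is the grip in N (left out, the last holds). Time passes only in rows, so rows that do not move let the fingers close. It gives the time, the measured TCP pose, the force, the opening and the grip force at its end, in the units of the state.
- env.observe(): the state, without advancing time (a new reading comes with each control period).
- optics.get_image(name): name is "scene" or "side" or "wrist"; returns the picture (400x640x3 uint8, red, green, blue); there is no depth.
- optics.calibration(name): a dict with "fov_y" (degrees; the focal length in pixels is half the picture's height over the tangent of half this angle, whatever the lens; pixels are square), "cx", "cy" (the principal point, pixels), "T" (4x4, takes a point from camera to world coordinates). Camera axes: x right, y down, z forward; pixel columns grow to the right and rows downward; lengths in m; the calibration is good to about 2 mm. A picture is of the moment at which its call begins: read the wrist's pose just before it. calibration takes no time and is no camera call; for the wrist camera it gives the pose at the moment of the call.
- env.close_job(): hands the job in; it is judged then, once.
The state is a dict: "time_s": time; "q": joint angles; "qvel": joint speeds; "joint_efforts": joint torques, N m; "position": TCP position; "tool_rot": TCP orientation; "ft_force": force on the tool from outside, world axes, zero at the start; "wrist_torque": the same for the moment, N m; "grip_width": finger opening in m; "gripper_force": force on a finger pad.
Only numpy, scipy, OpenCV 4.12 (cv2) and the standard library are available. Lean on these libraries where they do the work, as an engineer would, in place of code of your own. Each camera call takes 0.05 s, during which the arm holds its last target. There are 200 camera calls.

## Working session

There is one attempt and no reset: what is moved stays moved. The work goes in short steps, Python scripts to look and compute and a shell command to move; the robot and the scene stay as the last step left them, time stands still between calls to the robot, and variables do not carry over. Pictures are saved under pics/ and viewed, at most 10 in all, crops included, and the job is handed in when it is done.

```bash
ls; mkdir -p pics; python3 - <<'E'
from rig import env, optics
import cv2, numpy as np
s=env.observe(); print(s['time_s'],s['position'],s['tool_rot'],s['ft_force'],s['grip_width'],env.hold_point_z)
ims=[]
for n in ['scene','side','wrist']:
    c=optics.calibration(n); print(n,c)
    im=optics.get_image(n); np.save(f'pics/{n}0.npy',im); cv2.imwrite(f'pics/{n}0.png',im[:,:,::-1])
E
```

```text
pics
0.0 [ 0.18793138 -0.51658284  0.23069542] [[ 9.39777988e-01  3.41785462e-01 -1.76695046e-04]
 [ 3.41785338e-01 -9.39776881e-01  1.48192128e-03]
 [ 3.40445230e-04 -1.45306878e-03 -9.99998886e-01]] [-1.16945259  0.11697233  0.30383945] 0.08526968331838336 0.0187
scene {'fov_y': 48.49561355111739, 'cx': 310.08078202296093, 'cy': 198.87676757040353, 'T': array([[ 3.07710209e-01,  7.28895932e-01, -6.11575954e-01,
         1.21436001e+00],
       [ 9.51479423e-01, -2.36506660e-01,  1.96854026e-01,
        -1.81394329e-01],
       [-1.15568733e-03, -6.42475929e-01, -7.66304995e-01,
         8.96085251e-01],
       [ 0.00000000e+00,  0.00000000e+00,  0.00000000e+00,
         1.00000000e+00]])}
side {'fov_y': 44.87793723961075, 'cx': 323.51853174960684, 'cy': 202.20747945129764, 'T': array([[ 0.9921883 , -0.08817686,  0.08824517,  0.45069147],
       [-0.12450804, -0.74392166,  0.65656554, -0.98379582],
       [ 0.00775361, -0.66242388, -0.7490891 ,  1.2307825 ],
       [ 0.        ,  0.        ,  0.        ,  1.        ]])}
wrist {'fov_y': 68.1733470090315, 'cx': 318.30864359630414, 'cy': 201.72336269336188, 'T': array([[ 3.41337722e-01, -8.90117234e-01, -3.01960047e-01,
         2.64783482e-01],
       [-9.39940433e-01, -3.23496091e-01, -1.08914012e-01,
        -4.87728988e-01],
       [-7.36655419e-04,  3.21000918e-01, -9.47078597e-01,
         3.73682611e-01],
       [ 0.00000000e+00,  0.00000000e+00,  0.00000000e+00,
         1.00000000e+00]])}
```

View pics/scene0.png

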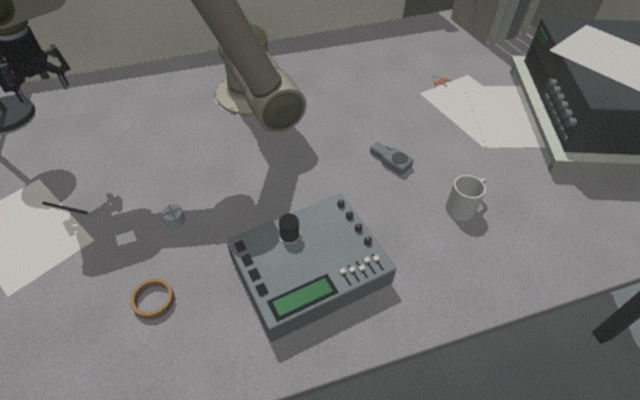

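View pics/side0.png

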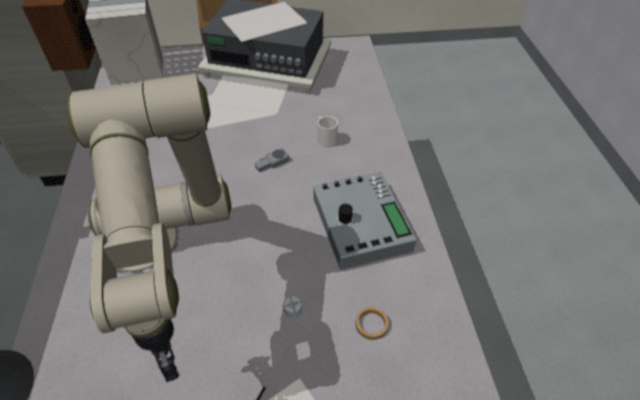

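Scene view: cap at (289,228), knob at (173,214), mic (392,158), tape (153,299), mug (466,198). Side view: cap (345,213), knob (292,306), tape (373,323). The knob lies to the right and the mic to the left.

```bash
cat > h.py <<'E'
import numpy as np, cv2
from rig import env, optics
def ray(c,uv):
    f=200/np.tan(np.radians(c['fov_y']/2)); T=np.array(c['T'])
    d=T[:3,:3]@np.array([(uv[0]-c['cx'])/f,(uv[1]-c['cy'])/f,1.]); return T[:3,3],d/np.linalg.norm(d)
def plane(c,uv,z):
    o,d=ray(c,uv); return o+d*(z-o[2])/d[2]
def tri(*cu):
    A=np.zeros((3,3));b=np.zeros(3);R=[ray(*x) for x in cu]
    for o,d in R:
        P=np.eye(3)-np.outer(d,d);A+=P;b+=P@o
    p=np.linalg.solve(A,b); return p,[round(1e3*np.linalg.norm(np.cross(p-o,d)),1) for o,d in R]
def proj(c,p):
    f=200/np.tan(np.radians(c['fov_y']/2)); q=np.linalg.inv(c['T'])@np.append(p,1); return np.array([c['cx']+f*q[0]/q[2],c['cy']+f*q[1]/q[2]])
def blob(mask,near):
    n,l,st,ce=cv2.connectedComponentsWithStats(mask.astype(np.uint8))
    k=min((i for i in range(1,n) if st[i,4]>30),key=lambda i:np.hypot(*(ce[i]-near)))
    return (l==k).astype(np.uint8),st[k],ce[k]
def snap(n,tag):
    c=optics.calibration(n); im=optics.get_image(n); cv2.imwrite(f'pics/{n}{tag}.png',im[:,:,::-1]); return c,im
E
python3 - <<'E'
from h import *
S=np.load('pics/scene0.npy');D=np.load('pics/side0.npy');cs=optics.calibration('scene');cd=optics.calibration('side')
R=[]
for im,nr in((S,(289,228)),(D,(345,213))):
    m,st,ce=blob(im.max(2)<60,nr);print(st,ce);R.append(ce)
p,r=tri((cs,R[0]),(cd,R[1]));print('cap mid',p,r)
p,r=tri((cs,(173,214)),(cd,(292,306)));print('knob',p,r)
for n,a,b in(('tape',(153,299),(373,323)),('mug',(466,198),(327,130)),('mic',(392,158),(272,159))):print(n,tri((cs,a),(cd,b)))
a=cv2.resize(S[180:320,140:380],None,fx=3,fy=3,interpolation=2);cv2.imwrite('pics/crop.png',a[:,:,::-1])
E
```

```text
[280 214  19  28 432] [288.63657407 227.65972222]
[339 204  14  20 219] [345.17808219 213.47945205]
cap mid [ 0.64394841 -0.04757056  0.10107734] [np.float64(0.5), np.float64(0.5)]
knob [ 0.45710697 -0.29805101  0.02087789] [np.float64(0.1), np.float64(0.1)]
tape (array([ 0.6740524 , -0.37012615,  0.00958068]), [np.float64(1.2), np.float64(1.2)])
mug (array([0.64954605, 0.41356554, 0.04271355]), [np.float64(2.2), np.float64(2.2)])
mic (array([0.43470811, 0.31344977, 0.01123265]), [np.float64(1.8), np.float64(1.8)])
```

View pics/crop.png

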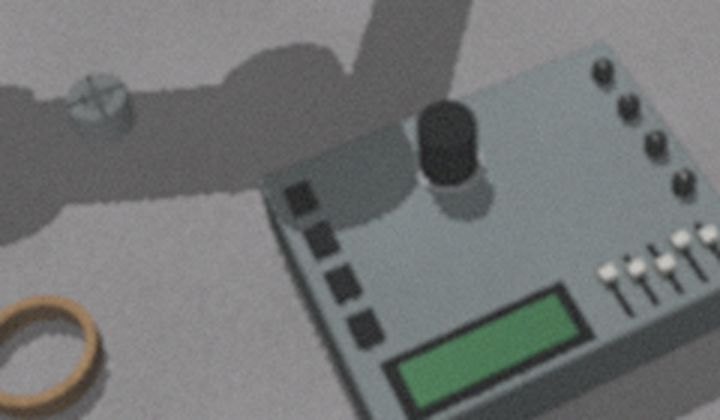

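Crop: cap, with its centre at crop (447,142), stands upright on the console. The knob's cross lines show at (97,95). Triangulated heights agree with the text: cap mid at 0.101 and knob top at about 0.02–0.03. I'm moving above the cap.

```bash
python3 -m jog '[{"linear":[0.82,-0.4,0]},{"linear":[0.82,-0.4,0]},{"linear":[0.82,-0.4,0]},{"linear":[0.82,-0.4,0]},{"linear":[0.82,-0.4,0]},{"linear":[0.82,-0.4,0]},{"linear":[0.82,-0.4,0]},{"linear":[0.82,-0.4,0]},{"linear":[0.82,-0.4,0]},{"linear":[0.82,-0.4,0]},{"linear":[0.82,-0.4,0]},{"linear":[0.82,-0.4,0]}]' 1 40
python3 -m jog '[{"linear":[0.82,-0.4,0]},{"linear":[0.82,-0.4,0]},{"linear":[0.82,-0.4,0]},{"linear":[0.82,-0.4,0]},{"linear":[0.82,-0.4,0]},{"linear":[0.82,-0.4,0]},{"linear":[0,0,0]},{"linear":[0,0,0]},{"linear":[0,0,0]}]'
python3 - <<'E'
from h import *
c,im=snap('wrist',1);s=env.observe();print(s['position'],s['q'],s['ft_force'])
print(s['tool_rot'].round(3), proj(c,(.644,-.048,.128)))
E
```

```text
[ 0.1879578  -0.51671019  0.23097107] [-8.23510377e+01  2.18271290e+01  7.43627804e+01  2.12766935e-03
  8.38582159e+01 -1.23348536e+01] [-0.2741709  -0.23049814  0.75853713]
[[ 0.94   0.342 -0.   ]
 [ 0.342 -0.94   0.001]
 [ 0.    -0.001 -1.   ]] [ -875.03988084 -2147.76311026]invalid input
invalid input
```

View pics/wrist1.png

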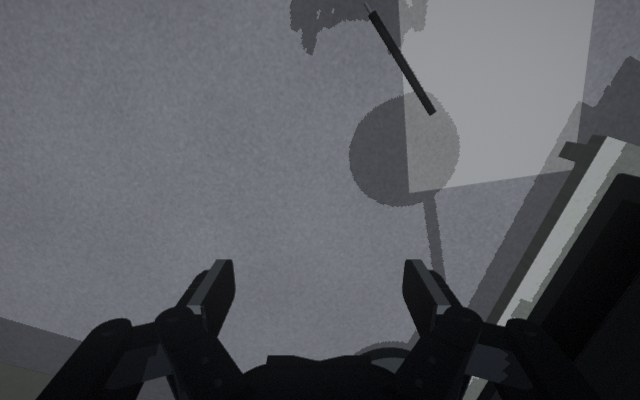

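The jog was refused, so the picture only shows the bare desk and fingers from the start pose. I'll add the roll key to each row.

```bash
python3 -m jog '[{"linear":[0.82,-0.4,0],"roll":0},{"linear":[0.82,-0.4,0],"roll":0},{"linear":[0.82,-0.4,0],"roll":0},{"linear":[0.82,-0.4,0],"roll":0},{"linear":[0.82,-0.4,0],"roll":0},{"linear":[0.82,-0.4,0],"roll":0},{"linear":[0.82,-0.4,0],"roll":0},{"linear":[0.82,-0.4,0],"roll":0},{"linear":[0.82,-0.4,0],"roll":0},{"linear":[0.82,-0.4,0],"roll":0},{"linear":[0.82,-0.4,0],"roll":0},{"linear":[0.82,-0.4,0],"roll":0}]' 1 40
python3 -m jog '[{"linear":[0.82,-0.4,0],"roll":0},{"linear":[0.82,-0.4,0],"roll":0},{"linear":[0.82,-0.4,0],"roll":0},{"linear":[0.82,-0.4,0],"roll":0},{"linear":[0.82,-0.4,0],"roll":0},{"linear":[0.82,-0.4,0],"roll":0},{"linear":[0,0,0],"roll":0},{"linear":[0,0,0],"roll":0},{"linear":[0,0,0],"roll":0}]'
python3 - <<'E'
from h import *
c,im=snap('wrist',2);s=env.observe();print(s['position'],s['q'],s['ft_force'])
print(s['tool_rot'].round(3), proj(c,(.644,-.048,.128)))
E
```

```text
time_s: 1.2
position: [0.4932, -0.2003, 0.2313]
tool_rot: [[0.94, 0.342, -0.0], [0.342, -0.94, 0.0], [-0.0, -0.0, -1.0]]
ft_force: [0.4, -0.8, -0.5]
grip_width: 0.0858
gripper_force: 0.0
time_s: 1.95
position: [0.6441, -0.0446, 0.2309]
tool_rot: [[0.94, 0.342, -0.001], [0.342, -0.94, -0.0], [-0.001, -0.0, -1.0]]
ft_force: [-0.6, -0.1, -0.7]
grip_width: 0.0851
gripper_force: 0.0
[ 0.64388798 -0.04513467  0.23126098] [-1.44929429e+01  3.17471557e+01  5.74504422e+01 -1.30225391e-02
  9.08293102e+01  5.55683451e+01] [ 0.24360586 -0.52489966  0.8855592 ]
[[ 0.94   0.341 -0.001]
 [ 0.341 -0.94  -0.   ]
 [-0.001 -0.    -1.   ]] [323.02123298 201.5789574 ]
```

View pics/wrist2.png

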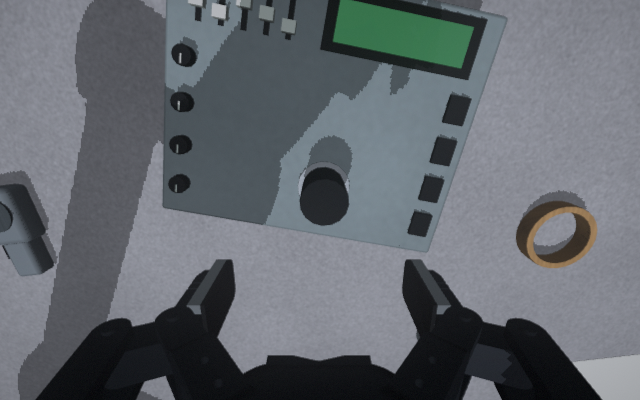

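Wrist view: cap top at about (325,201), close to the prediction of (323,201.6). The console and tape (557,235) are clear of the fingers. I'll refine the cap position and console yaw, and get the knob from the scene and side views as well.

```bash
python3 - <<'E'
from h import *
im=cv2.imread('pics/wrist2.png')[:,:,::-1];c=optics.calibration('wrist')
m,st,ce=blob(im.max(2)<50,(325,201));print(st,ce)
cn=max(cv2.findContours(m,0,1)[0],key=cv2.contourArea)[:,0]
low=cn[cn[:,1]>200].astype(np.float32);e=cv2.minEnclosingCircle(low);print(e)
f=200/np.tan(np.radians(c['fov_y']/2))
A=np.c_[2*low,np.ones(len(low))];x=np.linalg.lstsq(A,(low**2).sum(1),rcond=None)[0];r=np.sqrt(x[2]+x[0]**2+x[1]**2);print('fit',x[:2],r)
print(plane(c,x[:2],.128)); 
# back-calculated depth from radius (cap r=22mm)
o,d=ray(c,x[:2]);dep=f*.022/r;print('depth',dep,'z',(o+d*dep/(d@np.array(c['T'])[:3,2]))[2])
g=lambda u,v:plane(c,(u,v),.075)
a,b=g(164,207),g(428,251);print('console near edge',a,b,np.degrees(np.arctan2(*(a-b)[[1,0]])), np.linalg.norm(a-b))
a,b=g(428,251),g(507,18);print('right edge',np.degrees(np.arctan2(*(b-a)[[1,0]])))
E
```

```text
[ 300  168   48   57 2171] [323.44035007 196.45416859]
((323.5, 203.5), 23.63270378112793)
fit [323.62111563 200.56863074] 23.606066624759396
[ 0.6448098  -0.04871367  0.128     ]
depth 0.27543893810901193 z 0.11295430025809539
console near edge [0.56317238 0.10309418 0.075     ] [ 0.61215601 -0.18781842  0.075     ] 99.55776312273322 0.2950076941907006
right edge 9.518808725342437
```

```bash
python3 -m jog '[{"linear":[0,0.09,0.3],"roll":0},{"linear":[0,0,0.6],"roll":0},{"linear":[0,0,0.6],"roll":0},{"linear":[0,0,0.6],"roll":0},{"linear":[0,0,0.5],"roll":0},{"linear":[0,0,0.5],"roll":0},{"linear":[0,0,0.35],"roll":0},{"linear":[0,0,0],"roll":0},{"linear":[0,0,0],"roll":0}]' 1 30
python3 -m jog '[{"linear":[0,0,0],"roll":0},{"linear":[0,0,0],"roll":0},{"linear":[0,0,0],"roll":0},{"linear":[0,0,0],"roll":0},{"linear":[0,0,0],"roll":0},{"linear":[0,0,0],"roll":0},{"linear":[0,0,0],"roll":0},{"linear":[0,0,0],"roll":0},{"linear":[0,0,0],"roll":0},{"linear":[0,0,0],"roll":0}]' -1 30
```

```text
time_s: 2.75
position: [0.6451, -0.0488, 0.0936]
tool_rot: [[0.94, 0.34, -0.001], [0.34, -0.94, 0.0], [-0.001, -0.0, -1.0]]
ft_force: [0.1, -0.3, 0.5]
grip_width: 0.0857
gripper_force: 0.0
time_s: 3.58
position: [0.646, -0.048, 0.0944]
tool_rot: [[0.94, 0.342, 0.002], [0.342, -0.94, -0.001], [0.001, 0.001, -1.0]]
ft_force: [-1.4, -0.6, 5.3]
grip_width: 0.0423
gripper_force: 30.2
```

```bash
python3 -m jog '[{"linear":[0,0,-0.2],"roll":0},{"linear":[0,0,-0.4],"roll":0},{"linear":[0,0,-0.7],"roll":0},{"linear":[0,0,-0.7],"roll":0},{"linear":[0,0,-0.6],"roll":0},{"linear":[-0.5,-0.3,0],"roll":0},{"linear":[-0.7,-0.5,0],"roll":0},{"linear":[-0.8,-0.5,0],"roll":0},{"linear":[-0.8,-0.5,0],"roll":0},{"linear":[-0.8,-0.5,0],"roll":0},{"linear":[-0.5,-0.4,0],"roll":0},{"linear":[-0.3,-0.2,0],"roll":0}]'
python3 - <<'E'
from h import *
s=env.observe();print(s['position'],s['grip_width'],s['gripper_force'],s['ft_force'])
c,im=snap('scene',3);cv2.imwrite('pics/sc3.png',cv2.resize(im[100:320,140:400],None,fx=2.5,fy=2.5)[:,:,::-1])
E
```

```text
time_s: 4.58
position: [0.4377, 0.0022, 0.1978]
tool_rot: [[0.94, 0.342, -0.001], [0.342, -0.94, 0.0], [-0.0, -0.001, -1.0]]
ft_force: [1.1, -1.2, -1.0]
grip_width: 0.0428
gripper_force: 30.6
[0.43765736 0.00220712 0.19780495] 0.042763166966525046 30.58682704344392 [ 1.05779742 -1.24809455 -0.98488709]
```

View pics/sc3.png

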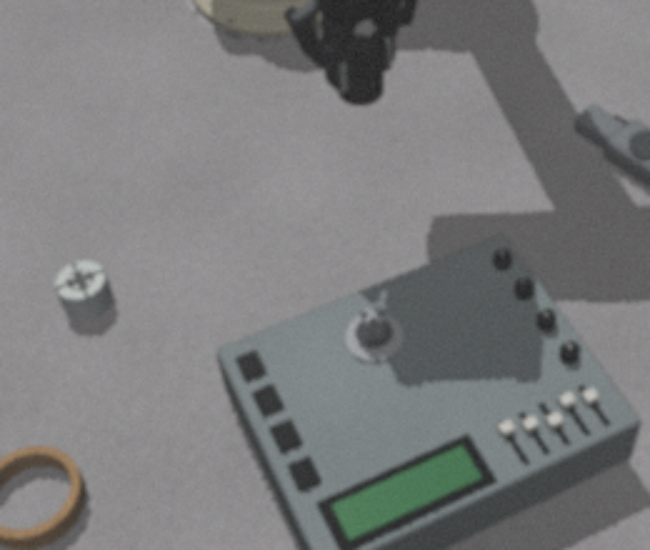

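The cap is in the gripper at crop (360,80). The stem and flange are exposed at (375,330), and the knob is at (82,283). Setting the cap down.

```bash
python3 -m jog '[{"linear":[0,0,0.4],"roll":0},{"linear":[0,0,0.8],"roll":0},{"linear":[0,0,0.8],"roll":0},{"linear":[0,0,0.8],"roll":0},{"linear":[0,0,0.7],"roll":0},{"linear":[0,0,0.4],"roll":0},{"linear":[0,0,0.25],"roll":0},{"linear":[0,0,0.15],"roll":0},{"linear":[0,0,0.1],"roll":0},{"linear":[0,0,0.06],"roll":0},{"linear":[0,0,0],"roll":0},{"linear":[0,0,0],"roll":0}]'
```

```text
time_s: 5.63
position: [0.441, 0.001, 0.0194]
tool_rot: [[0.94, 0.342, 0.001], [0.342, -0.94, -0.0], [0.001, 0.001, -1.0]]
ft_force: [1.2, -1.7, -0.0]
grip_width: 0.0423
gripper_force: 30.6
```

```bash
python3 -m jog '[{"linear":[0,0,0.03],"roll":0},{"linear":[0,0,0.03],"roll":0},{"linear":[0,0,0.02],"roll":0},{"linear":[0,0,0],"roll":0},{"linear":[0,0,0],"roll":0}]'
```

```text
time_s: 6.05
position: [0.4408, 0.001, 0.0163]
tool_rot: [[0.94, 0.342, 0.001], [0.342, -0.94, -0.0], [0.001, 0.001, -1.0]]
ft_force: [-1.3, -1.2, 7.2]
grip_width: 0.0427
gripper_force: 31.3
```

```bash
python3 -m jog '[{"linear":[0,0,0],"roll":0},{"linear":[0,0,0],"roll":0},{"linear":[0,0,0],"roll":0},{"linear":[0,0,0],"roll":0},{"linear":[0,0,0],"roll":0},{"linear":[0,0,-0.3],"roll":0},{"linear":[0,0,-0.7],"roll":0},{"linear":[0,0,-0.9],"roll":0},{"linear":[0,0,-0.9],"roll":0},{"linear":[0,0,-0.9],"roll":0},{"linear":[0,0,-0.5],"roll":0},{"linear":[0,0,-0.2],"roll":0}]' 1
python3 -m jog '[{"linear":[-0.22,0.72,0],"roll":0},{"linear":[-0.22,0.72,0],"roll":0},{"linear":[-0.22,0.72,0],"roll":0},{"linear":[-0.22,0.72,0],"roll":0},{"linear":[-0.22,0.72,0],"roll":0},{"linear":[-0.22,0.72,0],"roll":0},{"linear":[-0.22,0.72,0],"roll":0},{"linear":[-0.22,0.72,0],"roll":0},{"linear":[-0.22,0.72,0],"roll":0},{"linear":[-0.22,0.72,0],"roll":0},{"linear":[0,0,0],"roll":0},{"linear":[0,0,0],"roll":0}]'
python3 - <<'E'
from h import *
s=env.observe();print(s['q'])
c,im=snap('wrist',4);print(c,proj(c,(.457,-.298,.036)))
c,im=snap('scene',4);m,st,ce=blob(im.max(2)<60,proj(c,(.441,0,.025)));print('cap',st,ce,plane(c,ce,.027))
E
```

```text
time_s: 7.05
position: [0.4415, 0.0009, 0.1947]
tool_rot: [[0.94, 0.342, 0.005], [0.342, -0.94, -0.001], [0.005, 0.003, -1.0]]
ft_force: [0.3, 0.7, -0.5]
grip_width: 0.0854
gripper_force: 0.0
time_s: 8.05
position: [0.4558, -0.3004, 0.19]
tool_rot: [[0.94, 0.34, -0.002], [0.34, -0.94, 0.002], [-0.001, -0.003, -1.0]]
ft_force: [-0.2, 0.5, 0.1]
grip_width: 0.0854
gripper_force: 0.0
[-4.58198708e+01  2.33748430e+01  7.89628976e+01  5.77479512e-03
  7.78204582e+01  2.43100981e+01]
{'fov_y': 68.1733470090315, 'cx': 318.30864359630414, 'cy': 201.72336269336188, 'T': array([[ 0.33941092, -0.89024322, -0.30375523,  0.53292125],
       [-0.94063606, -0.3219148 , -0.10758558, -0.27177069],
       [-0.00200597,  0.32223884, -0.94665628,  0.33285286],
       [ 0.        ,  0.        ,  0.        ,  1.        ]])} [317.82638233 182.82389529]
cap [280 170  14  23 241] [286.73029046 181.95020747] [0.44628303 0.0011903  0.027     ]
```

View pics/wrist4.png

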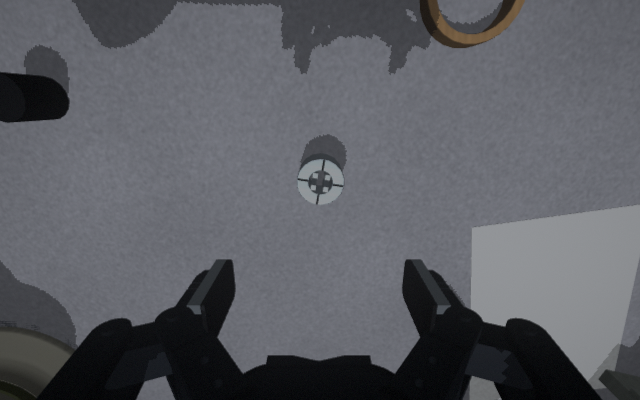

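Wrist view: knob top centre at (321,182), dark lines at about (302,179)–(344,186) and (323,160)–(318,205). The cap stands upright on the desk at the left edge (30,97). Measuring knob centre and line angle.

```bash
cat >> h.py <<'E'
def phase(im,c,ctr,z,r0,r1,dark=True):
    g=cv2.GaussianBlur(im,(3,3),0).mean(2).astype(np.float32); th=np.arange(0,360,1.)
    prof=np.zeros(360)
    for r in np.linspace(r0,r1,8):
        uv=np.array([proj(c,(ctr[0]+r*np.cos(t),ctr[1]+r*np.sin(t),z)) for t in np.radians(th)],np.float32)
        prof+=cv2.remap(g,uv[:,0].copy(),uv[:,1].copy(),1)[:,0]
    p=prof/8; q=p.mean()-p if dark else p-p.mean(); k=np.angle((q*np.exp(4j*np.radians(th))).sum())
    pk=[int(i) for i in range(360) if q[i]==max(q[(i+np.arange(-25,26))%360])]
    return np.degrees(k)/4,pk,abs((q*np.exp(4j*np.radians(th))).sum())/np.abs(q).sum()
E
python3 - <<'E'
from h import *
im=cv2.imread('pics/wrist4.png')[:,:,::-1];c=optics.calibration('wrist')
m,st,ce=blob(im.min(2)>135,(321,182));print(st,ce)
cn=np.vstack(cv2.findContours(m,0,1)[0]);h=cv2.convexHull(cn);e=cv2.fitEllipse(h);print(e)
for z in(.03,.036,.04):
  P=[plane(c,u,z) for u in h[:,0]+0.0];ctr,rad=cv2.minEnclosingCircle(np.array(P,np.float32)[:,:2]);print(z,ctr,rad)
p=plane(c,e[0],.036);print(p,phase(im,c,p,.036,.014,.022))
E
```

```text
[324 162  19  23 236] [333.64830508 172.68644068]
((333.156982421875, 173.1786346435547), (12.754048347473145, 26.733722686767578), 142.87367248535156)Traceback (most recent call last):
  File "<stdin>", line 6, in <module>
cv2.error: OpenCV(4.12.0) /io/opencv/modules/imgproc/src/shapedescr.cpp:201: error: (-215:Assertion failed) count >= 0 && (depth == CV_32F || depth == CV_32S) in function 'minEnclosingCircle'
```

```bash
cat >> h.py <<'E'
def knobtop(im,c,near,thr=135,z=.036):
    k=np.ones((5,5),np.uint8); m=cv2.morphologyEx((im.min(2)>thr).astype(np.uint8),cv2.MORPH_CLOSE,k)
    m,st,ce=blob(m,near); h=cv2.convexHull(np.vstack(cv2.findContours(m,0,1)[0])); e=cv2.fitEllipse(h)
    P=np.array([plane(c,u,z)[:2] for u in h[:,0]+0.0],np.float32); ctr,rad=cv2.minEnclosingCircle(P)
    print(st,e[0],e[1],'circle',ctr,rad); p=plane(c,e[0],z); print(p,phase(im,c,p,z,.014,.022)); return e[0]
E
python3 - <<'E'
from h import *
im=cv2.imread('pics/wrist4.png')[:,:,::-1];c=optics.calibration('wrist')
e=knobtop(im,c,(321,182))
s4=cv2.imread('pics/scene4.png')[:,:,::-1];cs=optics.calibration('scene');cd,d=snap('side',4)
print('expect',proj(cs,(.456,-.297,.036)),proj(cd,(.456,-.297,.036)))
R=[(c,e)]
for cc,i in((cs,s4),(cd,d)):
    u=proj(cc,(.456,-.297,.036));m,st,ce=blob(cv2.morphologyEx((i.min(2)>170).astype(np.uint8),cv2.MORPH_CLOSE,np.ones((5,5))),u);print(st,ce)
    if st[4]<600:R.append((cc,ce));print(tri((c,e),(cc,ce)))
print(tri(*R))
E
```

```text
[ 298  161   45   43 1168] (319.8485412597656, 181.99343872070312) (43.2667121887207, 44.941741943359375) circle (0.4583008587360382, -0.2983058989048004) 0.023685667663812637
[ 0.45867599 -0.29812658  0.036     ] (np.float64(10.778639111971497), [11, 102, 191, 280], np.float64(0.6252545494716722))
expect [171.89951897 209.83902381] [291.3221245 302.9465296]
[162 204  20  15 159] [171.42138365 211.04402516]
(array([ 0.45836631, -0.29849755,  0.03471438]), [np.float64(0.2), np.float64(0.2)])
[285 297  15  14  91] [291.95604396 303.27472527]
(array([ 0.45807482, -0.29804514,  0.03530775]), [np.float64(0.4), np.float64(0.4)])
(array([ 0.45818663, -0.29825858,  0.03502519]), [np.float64(0.2), np.float64(0.6), np.float64(0.7)])
```

```bash
python3 -m jog '[{"linear":[0.08,-0.03,0.3],"roll":0},{"linear":[0,0,0.8],"roll":0},{"linear":[0,0,0.8],"roll":0},{"linear":[0,0,0.8],"roll":0},{"linear":[0,0,0.7],"roll":0},{"linear":[0,0,0.5],"roll":0},{"linear":[0,0,0.3],"roll":0},{"linear":[0,0,0.2],"roll":0},{"linear":[0,0,0.1],"roll":0},{"linear":[0,0,0],"roll":0},{"linear":[0,0,0],"roll":0}]' 1 60
python3 -c "
from h import *
c,im=snap('wrist',5);knobtop(im,c,proj(c,(.4585,-.2982,.036)),120);s=env.observe();print(s['position'],s['ft_force'])"
```

```text
time_s: 9.12
position: [0.4593, -0.2974, 0.0124]
tool_rot: [[0.94, 0.342, 0.001], [0.342, -0.94, -0.001], [0.001, 0.001, -1.0]]
ft_force: [-0.5, 0.9, -0.4]
grip_width: 0.085
gripper_force: 0.0
[     0      0    640    400 138053] (348.2679443359375, 193.14051818847656) (443.636962890625, 934.8642578125) circle (0.4529045820236206, -0.31496748328208923) 0.17308318614959717
[ 0.50593546 -0.29274834  0.036     ] (np.float64(40.00108665352945), [20, 67, 105, 153, 205, 348], np.float64(0.18835177360240718))
[ 0.45930293 -0.29754879  0.01262428] [-0.4295275  -0.37121865  0.01430108]
```

```bash
python3 -m jog '[{"linear":[0,0,0.07],"roll":0},{"linear":[0,0,0],"roll":0},{"linear":[0,0,0],"roll":0}]' 
python3 -m jog '[{"linear":[0,0,0],"roll":0},{"linear":[0,0,0],"roll":0},{"linear":[0,0,0],"roll":0},{"linear":[0,0,0],"roll":0},{"linear":[0,0,0],"roll":0},{"linear":[0,0,0],"roll":0},{"linear":[0,0,0],"roll":0},{"linear":[0,0,0],"roll":0},{"linear":[0,0,0],"roll":0}]' -1 60
python3 -c "
from h import *
im=cv2.imread('pics/wrist5.png')[:,:,::-1];c=optics.calibration('wrist')
u=proj(c,(.4585,-.2982,.036));x,y=map(int,u);print(u,im.min(2)[y-60:y+61:8,x-60:x+61:8])
c,im=snap('wrist',6);s=env.observe();print(s['position'],s['ft_force'])
"
```

```text
time_s: 9.42
position: [0.4589, -0.2975, 0.0092]
tool_rot: [[0.94, 0.342, 0.0], [0.342, -0.94, -0.0], [0.0, 0.0, -1.0]]
ft_force: [0.3, -0.1, 0.1]
grip_width: 0.0854
gripper_force: 0.0
time_s: 10.17
position: [0.4591, -0.2977, 0.0096]
tool_rot: [[0.94, 0.342, 0.001], [0.342, -0.94, -0.001], [0.0, 0.001, -1.0]]
ft_force: [-0.9, 1.2, 7.3]
grip_width: 0.0484
gripper_force: 62.1
[321.22930054 290.3276716 ] [[133 131 137  87  59  62  64  63  65  65  64  61  61  86  85 130]
 [133 137 137  59  62  62  62  63  64  64  64  64  63  87 129 135]
 [138 132 133  61  63  73 106 105 104  28 110  71  64  63 132 129]
 [135 132 138  63 171 174 171 168 171  55 167 165 161  63 130 139]
 [131 135 104 170 175 174 173 173 171 173 174 172 168 160 132 131]
 [126 132 113 175 174 173 161  84  87  60  69 174 171 168  77 131]
 [135 133 171 175 174  57 175 174  64  66 170  96 170 166 162 134]
 [130 131 171 153  60  62  67  66  65  67  65  60 174 172 166 129]
 [130 130 170 172 169  61 160  66  66  67  66  68  38  37  66 129]
 [133 127 143 174 174 166 174  66  66 169 155 167 166 164 129 132]
 [127 126 136 168 169 171 170 144  78 148 174 172 168 163 129 132]
 [132 129 127 131 168 169 170  68 169 168 167 164 160 132 123 129]
 [133 130 134 135 129 128 168  36 168 166 163 133 134 132 130 131]
 [130 130 127 124 129 128 132 127 131 128 133 130 132 129 129 129]
 [127 127 126 129 128 132 129 124 126 128 133 129 123 132 126 128]
 [126 128 122 127 120 130 130 128 123 129 125 134 129 130 130 129]]
[ 0.45907733 -0.29767189  0.00957278] [-1.06653553  0.92673861  5.61194499]
```

View pics/wrist6.png

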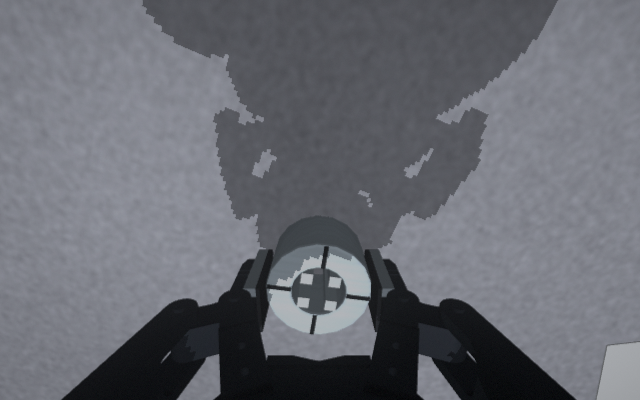

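Wrist view: knob gripped, top centre at about (319,290), its lines at (271,287)–(368,298) and (326,248)–(314,333). I'll lift it and hover beside the stem.

```bash
python3 -m jog '[{"linear":[0,0,-0.2],"roll":0},{"linear":[0,0,-0.5],"roll":0},{"linear":[0,0,-0.8],"roll":0},{"linear":[0,0,-0.9],"roll":0},{"linear":[0,0,-0.9],"roll":0},{"linear":[0,0,-0.9],"roll":0},{"linear":[0,0,-0.6],"roll":0},{"linear":[0,0,-0.2],"roll":0}]' 
python3 -m jog '[{"linear":[0.3,-0.2,0],"roll":0},{"linear":[0.6,-0.5,0],"roll":0},{"linear":[0.7,-0.6,0],"roll":0},{"linear":[0.7,-0.6,0],"roll":0},{"linear":[0.7,-0.6,0],"roll":0},{"linear":[0.7,-0.6,0],"roll":0},{"linear":[0.7,-0.5,0],"roll":0},{"linear":[0.5,-0.4,0],"roll":0},{"linear":[0.4,-0.2,0],"roll":0},{"linear":[0.2,-0.1,0],"roll":0},{"linear":[0,0,0],"roll":0},{"linear":[0,0,0],"roll":0}]'
python3 - <<'E'
from h import *
s=env.observe();print(s['ft_force'])
c,im=snap('wrist',7);print(proj(c,(.6448,-.0487,.113)),s['position'])
np.savez('pics/w7.npz',im=im,T=c['T'],pos=s['position'],R=s['tool_rot'])
a=cv2.resize(im[60:345,220:420],None,fx=3,fy=2.1) if 0 else cv2.resize(im[50:350,200:440],None,fx=2,fy=2,interpolation=2);cv2.imwrite('pics/w7c.png',a[:,:,::-1])
E
```

```text
time_s: 10.88
position: [0.4596, -0.2981, 0.2133]
tool_rot: [[0.94, 0.342, 0.005], [0.342, -0.94, -0.005], [0.003, 0.006, -1.0]]
ft_force: [-0.3, 0.1, -1.0]
grip_width: 0.0487
gripper_force: 62.2
time_s: 11.88
position: [0.6064, -0.061, 0.2081]
tool_rot: [[0.94, 0.342, -0.002], [0.342, -0.94, 0.0], [-0.001, -0.001, -1.0]]
ft_force: [-0.2, 0.8, -1.0]
grip_width: 0.0482
gripper_force: 62.1
[-0.20453317  0.79138771 -0.99600051]
[321.4645103  155.95625613] [ 0.60639456 -0.06102676  0.20812232]
```

View pics/w7c.png

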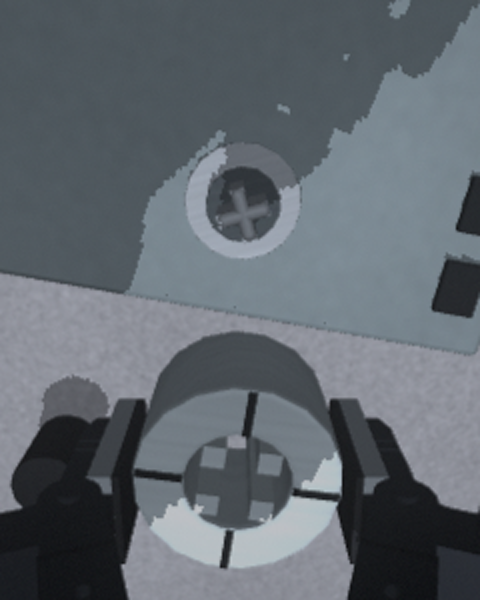

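Crop: stem cross top at full (321.5,156), arms tilted about 14° ccw. Held knob top at about full (319,290), its lines tilted about 6° cw. The cap stands on the desk at left. Computing precisely.

```bash
python3 - <<'E'
from h import *
d=np.load('pics/w7.npz');im=d['im'];c=dict(optics.calibration('wrist'),T=d['T'])
g=im.mean(2)
for r in range(140,172): print(r,' '.join('%3d'%v for v in g[r,304:340]))
# knob lines
dk=(g<55)
E
```

```text
140 153 102  86  67  74  76  77  76  69  52  52  52  52  54  56  57  60  59  52  53  53  53  54  54  55  54  55  55  54  55  53  62  92 106 106 106
141 154 101  76  73  75  76  77  73  59  52  54  57  59  62  62  62  63  61  54  55  55  54  53  52  52  53  52  54  53  52  52  55  70 106 106 106
142 119  95  77  76  75  75  76  74  53  53  54  62  62  64  63  63  64  62  56  54  53  53  52  52  52  54  52  52  52  52  52  53  60  92 107 108
143 103  84  77  76  75  76  76  74  53  53  57  63  64  62  64  66  73  76  56  52  53  54  53  53  52  52  53  53  53  53  54  55  55  73 107 108
144  88  78  78  77  76  77  75  59  54  54  58  64  65  69  71  84  94  97  63  52  53  51  52  52  53  53  53  53  55  54  54  53  54  62  93 118
145  69  77  78  79  78  79  75  54  54  56  70  87  79  86  94  98  98  91  73  54  53  54  53  53  52  55  54  53  53  54  55  54  53  55  72 120
146  73  79  80  79  81  78  74  52  52  53  67 100  83  98 107 107 104  93  67  55  53  53  54  54  54  54  56  58  56  54  53  53  54  55  69 120
147  78  78  77  77  77  73  57  52  52  51  58  77  86 102 112 
[... 2935 characters left out ...]
  79  79  78  79  79  80  80  78  79  95 107 110 110  98  87  85  76  77  86 123 159 167 167 167 165 165 165
168 165 165 166 167 167 168 166 148 110  80  79  80  81  80  79  79  81  84  89 100 103 100  91  84  87  78  93 138 160 166 166 167 166 167 167 166
169 167 168 168 169 168 169 169 166 155 128  94  79  79  79  79  79  86 110  88  86  88  88  95 114 123 112 153 162 166 166 165 166 166 166 165 165
170 168 169 169 169 169 169 168 167 168 163 157 149 123 130 110  95 102 130 151 115 103 111 154 157 159 157 166 166 166 166 165 166 167 165 165 165
171 169 169 168 168 168 169 168 169 170 170 170 168 162 163 160 156 156 158 151 157 155 157 167 167 167 167 166 166 166 166 166 166 167 167 166 167
```

```bash
cat >> h.py <<'E'
def wpts(w,rows,cols,ax):   # weighted ridge points; ax=0: one per row, ax=1: one per column
    P=[]; r=np.arange(*rows); k=np.arange(*cols); s=w[rows[0]:rows[1],cols[0]:cols[1]]
    if ax==0:
        for i,y in enumerate(r):
            if s[i].sum()>20: P.append(((s[i]*k).sum()/s[i].sum(),y))
    else:
        for i,x in enumerate(k):
            if s[:,i].sum()>20: P.append((x,(s[:,i]*r).sum()/s[:,i].sum()))
    return P
def cross(c,PA,PB,z):
    L=[]
    for P in(PA,PB):
        W=np.array([plane(c,p,z)[:2] for p in P],np.float32)
        vx,vy,x,y=cv2.fitLine(W,cv2.DIST_HUBER,0,.001,.001).ravel().astype(float)
        e=np.abs((W-[x,y])@[-vy,vx]); L.append((vx,vy,x,y,e.mean()*1e3,len(P)))
    (a,b,x,y,_,_),(p,q,u,v,_,_)=L
    t=np.linalg.solve([[a,-p],[b,-q]],[u-x,v-y])[0]
    print('angles',[round(np.degrees(np.arctan2(l[1],l[0]))%90,2) for l in L],'resid mm',[round(l[4],2) for l in L],[l[5] for l in L]); return np.array([x+t*a,y+t*b])
E
cat > meas.py <<'E'
from h import *
def stem(im,c,z=.113):
    w=np.clip(im.mean(2)-85.,0,30)
    A=wpts(w,(146,154),(314,324),0)+wpts(w,(161,168),(319,328),0)
    B=wpts(w,(155,165),(311,317),1)+wpts(w,(151,162),(325,333),1)
    return cross(c,A,B,z)
def knob(im,c,z):
    w=np.clip(90.-im.mean(2),0,60); w[im.mean(2)>90]=0
    A=wpts(w,(250,264),(320,331),0)+wpts(w,(318,331),(309,320),0)
    B=wpts(w,(281,294),(272,289),1)+wpts(w,(291,304),(349,365),1)
    return cross(c,A,B,z)
if __name__=='__main__':
    d=np.load('pics/w7.npz');c=dict(optics.calibration('wrist'),T=d['T']);R=d['R']
    s=stem(d['im'],c);zk=d['pos'][2]-.0096+.036;k=knob(d['im'],c,zk)
    print('stem',s,'knob',k,'knob in tool',(R.T@np.append(k-d['pos'][:2],0))[:2]*1e3,'delta mm tool',(R.T@np.append(s-k,0))[:2]*1e3)
E
python3 meas.py
```

```text
angles [np.float64(35.36), np.float64(35.31)] resid mm [np.float64(0.04), np.float64(0.06)] [15, 14]
angles [np.float64(11.55), np.float64(11.57)] resid mm [np.float64(0.04), np.float64(0.05)] [27, 33]
stem [ 0.64405622 -0.04903483] knob [ 0.60430756 -0.06066011] knob in tool [-1.83592813 -1.05798459] delta mm tool [41.32805489  2.66278077]
```

Stem angle is 35.3° and knob 11.6°, so I need +23.8° in the world, which is roll −4.75 units. I'll roll, come lower beside the stem, and measure again.

```bash
python3 -m jog '[{"linear":[0,0,0],"roll":-0.75},{"linear":[0,0,0],"roll":-1},{"linear":[0,0,0],"roll":-1},{"linear":[0,0,0],"roll":-1},{"linear":[0,0,0],"roll":-1},{"linear":[-0.1,0.4,0.1],"roll":0},{"linear":[0,0,0.5],"roll":0},{"linear":[0,0,0.5],"roll":0},{"linear":[0,0,0.3],"roll":0},{"linear":[0,0,0.2],"roll":0},{"linear":[0,0,0],"roll":0},{"linear":[0,0,0],"roll":0}]'
python3 - <<'E'
from h import *
from meas import knob
s=env.observe();c,im=snap('wrist',8);u=proj(c,(.64406,-.04903,.113));print(u,s['position'])
np.savez('pics/w8.npz',im=im,T=c['T'],pos=s['position'],R=s['tool_rot'])
print(knob(im,c,s['position'][2]-.0096+.036))
g=im.mean(2);x,y=map(int,u)
for r in range(y-24,y+26): print(r,' '.join('%3d'%v for v in g[r,x-24:x+26:1]))
E
```

```text
time_s: 12.93
position: [0.6151, -0.0759, 0.1452]
tool_rot: [[0.724, 0.69, 0.0], [0.69, -0.724, -0.0], [-0.0, 0.0, -1.0]]
ft_force: [0.1, -0.2, -0.8]
grip_width: 0.0486
gripper_force: 62.2
[321.15668756 176.35929429] [ 0.61510612 -0.07587155  0.1451847 ]
angles [np.float64(35.23), np.float64(35.17)] resid mm [np.float64(0.04), np.float64(0.05)] [27, 33]
[ 0.6131745 -0.0759254]
152 118 131 163 115  95  65  60  60  60  59  59  57  59  60  59  60  58  59  58  59  58  63  68  67  64  63  61  62  61  59  59  58  58  59  58  58  59  58  59  58  58  69 104 121 121 122 121 122 121 121
153 120 136 176 101  63  59  61  60  62  61  60  61  60  60  59  60  60  59  59  59  59  63  71  70  71  70  69  69  68  68  63  58  59  58  59  59  59  58  59  59  58  61  75 105 121 120 120 121 121 120
154 174 176 173  84  56  58  59  60  59  60  60  59  62  60  61  61  60  60  60  60  61  63  71  71  70  71  70  71  71  69  63  58  59  58  58  59  58  59  59  59  59  59  66  98 119 120 122 120 120 120
155 186 181 144  64  59  58  58  59  59  58  59  59  58  59  58  59  60  59  59  60  61  62  71  72  71  71 
[... 8779 characters left out ...]
 122 123 122 122 120 120 119 117 111 107 102 101 101 100 101 100  99 100  99 100 100 100
199 151 150 149 150 151 151 152 153 153 153 155 162 168 162 179 184 187 194 194 195 195 195 195 183 123 124 124 124 123 119 115 111 110 106 103 103 101 100 101 101 101 101 100 101 100  99 100  99 100 100
200 149 150 150 150 150 151 153 152 153 154 153 154 154 153 159 160 161 159 145 169 170 177 176 142 122 123 112 110 106 103 101 100  99  98  97  98  99  99 101 101 100 100 101 100 100 100  99 100 100 100
201 149 149 149 150 150 151 151 152 153 152 152 153 153 153 152 153 153 152 147 153 152 154 155 145 144 144 136 100 100  98  98  97  97  97  98  98  99  99 100 100 100 101 101  99 100 100  99  99  99  99
```

```bash
python3 - <<'E'
from h import *
from meas import knob
d=np.load('pics/w8.npz');im=d['im'];c=dict(optics.calibration('wrist'),T=d['T']);R=d['R']
w=np.clip(im.mean(2)-88.,0,45)
A=wpts(w,(163,169),(317,326),0)+wpts(w,(182,190),(315,324),0)
B=wpts(w,(171,180),(307,316),1)+wpts(w,(174,183),(326,334),1)
k=knob(im,c,d['pos'][2]+.0264)
for z in(.111,.113):
  s=cross(c,A,B,z);print(z,'stem',s,'knob',k,'in tool',(R.T@np.append(k-d['pos'][:2],0))[:2]*1e3,'delta mm tool',(R.T@np.append(s-k,0))[:2]*1e3)
E
```

```text
angles [np.float64(35.23), np.float64(35.17)] resid mm [np.float64(0.04), np.float64(0.05)] [27, 33]
angles [np.float64(35.69), np.float64(35.31)] resid mm [np.float64(0.03), np.float64(0.03)] [14, 17]
0.111 stem [ 0.64354921 -0.04913376] knob [ 0.6131745 -0.0759254] in tool [-1.43498751 -1.29416847] delta mm tool [40.47136685  1.57580697]
angles [np.float64(35.69), np.float64(35.31)] resid mm [np.float64(0.03), np.float64(0.03)] [14, 17]
0.113 stem [ 0.64389335 -0.04878111] knob [ 0.6131745 -0.0759254] in tool [-1.43498751 -1.29416847] delta mm tool [40.96379205  1.55812457]
```

Knob and stem are aligned to within about 0.3°. Offset is about (40.8, 1.3) mm in tool axes. Moving over the stem and down to just above it.

```bash
python3 -m jog '[{"linear":[0.2,0.03,0],"roll":0},{"linear":[0.4,0,0],"roll":0},{"linear":[0.3,0,0],"roll":0},{"linear":[0.12,0,0],"roll":0},{"linear":[0,0,0.2],"roll":0},{"linear":[0,0,0.2],"roll":0},{"linear":[0,0,0],"roll":0},{"linear":[0,0,0],"roll":0},{"linear":[0,0,0],"roll":0}]'
python3 -m jog '[{"linear":[0,0,0.05],"roll":0},{"linear":[0,0,0.05],"roll":0},{"linear":[0,0,0.05],"roll":0},{"linear":[0,0,0.05],"roll":0},{"linear":[0,0,0],"roll":0},{"linear":[0,0,0],"roll":0}]'
```

```text
time_s: 13.73
position: [0.6451, -0.048, 0.1289]
tool_rot: [[0.723, 0.691, -0.0], [0.691, -0.723, -0.0], [-0.0, -0.0, -1.0]]
ft_force: [1.0, -0.2, -1.1]
grip_width: 0.0484
gripper_force: 62.2
time_s: 14.23
position: [0.6453, -0.0476, 0.1208]
tool_rot: [[0.723, 0.691, -0.0], [0.691, -0.723, 0.0], [-0.0, -0.0, -1.0]]
ft_force: [-0.9, -0.3, -0.9]
grip_width: 0.0482
gripper_force: 62.2
```

```bash
python3 -m jog '[{"linear":[0,0,0.04],"roll":0},{"linear":[0,0,0.04],"roll":0},{"linear":[0,0,0],"roll":0},{"linear":[0,0,0],"roll":0}]'
```

```text
time_s: 14.57
position: [0.6452, -0.0478, 0.1175]
tool_rot: [[0.723, 0.691, -0.001], [0.691, -0.723, -0.0], [-0.001, -0.0, -1.0]]
ft_force: [-1.5, -2.9, -1.6]
grip_width: 0.0483
gripper_force: 62.2
```

It has meshed, 5 mm below the blocked height with no axial force. Continuing down gently with a slight lateral relief.

```bash
python3 -m jog '[{"linear":[-0.01,0,0.04],"roll":0},{"linear":[0,0,0.05],"roll":0},{"linear":[0,0,0.05],"roll":0},{"linear":[0,0,0.05],"roll":0},{"linear":[0,0,0],"roll":0},{"linear":[0,0,0],"roll":0}]'
```

```text
time_s: 15.07
position: [0.6451, -0.0479, 0.1097]
tool_rot: [[0.723, 0.691, -0.0], [0.691, -0.723, 0.0], [-0.0, -0.0, -1.0]]
ft_force: [0.9, -1.6, -2.5]
grip_width: 0.0482
gripper_force: 62.2
```

```bash
python3 -m jog '[{"linear":[0,0,0.06],"roll":0},{"linear":[0,0,0.06],"roll":0},{"linear":[0,0,0.06],"roll":0},{"linear":[0,0,0.06],"roll":0},{"linear":[0,0,0.06],"roll":0},{"linear":[0,0,0],"roll":0},{"linear":[0,0,0],"roll":0}]'
```

```text
time_s: 15.65
position: [0.6451, -0.048, 0.0977]
tool_rot: [[0.723, 0.691, -0.0], [0.691, -0.723, 0.0], [-0.0, -0.0, -1.0]]
ft_force: [0.1, -3.5, -3.3]
grip_width: 0.0481
gripper_force: 62.2
```

```bash
python3 -m jog '[{"linear":[-0.01,0.01,0.03],"roll":0},{"linear":[0,0,0.03],"roll":0},{"linear":[0,0,0.03],"roll":0},{"linear":[0,0,0],"roll":0},{"linear":[0,0,0],"roll":0},{"linear":[0,0,0],"roll":0}]'
python3 -m jog '[{"linear":[0,0,0.02],"roll":0},{"linear":[0,0,0.02],"roll":0},{"linear":[0,0,0],"roll":0},{"linear":[0,0,0],"roll":0},{"linear":[0,0,0],"roll":0}]'
```

```text
time_s: 16.15
position: [0.6451, -0.0482, 0.0949]
tool_rot: [[0.722, 0.691, 0.0], [0.691, -0.722, 0.0], [0.001, 0.0, -1.0]]
ft_force: [-0.7, 0.8, 2.9]
grip_width: 0.0481
gripper_force: 62.6
time_s: 16.57
position: [0.6451, -0.0483, 0.0931]
tool_rot: [[0.722, 0.691, 0.0], [0.691, -0.722, 0.0], [0.0, 0.0, -1.0]]
ft_force: [-0.5, 2.4, 4.3]
grip_width: 0.0483
gripper_force: 62.8
```

```bash
python3 -m jog '[{"linear":[0,0,0.025],"roll":0},{"linear":[0,0,0.025],"roll":0},{"linear":[0,0,0],"roll":0},{"linear":[0,0,0],"roll":0},{"linear":[0,0,0],"roll":0}]'
python3 -m jog '[{"linear":[0,0,0.02],"roll":0},{"linear":[0,0,0.02],"roll":0},{"linear":[0,0,0],"roll":0},{"linear":[0,0,0],"roll":0},{"linear":[0,0,0],"roll":0}]'
```

```text
time_s: 16.98
position: [0.6452, -0.0483, 0.0912]
tool_rot: [[0.723, 0.691, 0.001], [0.691, -0.723, 0.0], [0.001, 0.0, -1.0]]
ft_force: [-0.8, 3.4, 6.4]
grip_width: 0.0482
gripper_force: 62.9
time_s: 17.4
position: [0.6452, -0.0483, 0.0898]
tool_rot: [[0.722, 0.691, 0.001], [0.691, -0.722, 0.0], [0.001, 0.0, -1.0]]
ft_force: [-1.8, 3.3, 7.6]
grip_width: 0.0482
gripper_force: 63.1
```

```bash
python3 -m jog '[{"linear":[0,0,0.015],"roll":0},{"linear":[0,0,0.015],"roll":0},{"linear":[0,0,0],"roll":0},{"linear":[0,0,0],"roll":0},{"linear":[0,0,0],"roll":0}]'
python3 -m jog '[{"linear":[0,0,0.015],"roll":0},{"linear":[0,0,0.01],"roll":0},{"linear":[0,0,0],"roll":0},{"linear":[0,0,0],"roll":0},{"linear":[0,0,0],"roll":0}]'
```

```text
time_s: 17.82
position: [0.6452, -0.0483, 0.0895]
tool_rot: [[0.722, 0.691, 0.001], [0.691, -0.722, -0.0], [0.001, 0.001, -1.0]]
ft_force: [-3.5, 3.8, 13.5]
grip_width: 0.0484
gripper_force: 63.7
time_s: 18.23
position: [0.6453, -0.0483, 0.0895]
tool_rot: [[0.722, 0.691, 0.002], [0.691, -0.722, -0.0], [0.001, 0.002, -1.0]]
ft_force: [-5.2, 4.1, 18.5]
grip_width: 0.0483
gripper_force: 64.3
```

```bash
python3 -m jog '[{"linear":[0,0,-0.015],"roll":0},{"linear":[0,0,0],"roll":0},{"linear":[0,0,0],"roll":0},{"linear":[0,0,0],"roll":0}]'
python3 - <<'E'
from h import *
c,a=snap('scene',9);c2,w=snap('wrist',9)
o=np.vstack([cv2.resize(a,(448,280)),cv2.resize(w,(448,280))]);cv2.imwrite('pics/final.png',o[:,:,::-1])
E
```

```text
time_s: 18.57
position: [0.6453, -0.0483, 0.0895]
tool_rot: [[0.722, 0.691, 0.002], [0.691, -0.722, -0.0], [0.001, 0.001, -1.0]]
ft_force: [-4.2, 3.7, 15.9]
grip_width: 0.048
gripper_force: 63.8
```

View pics/final.png

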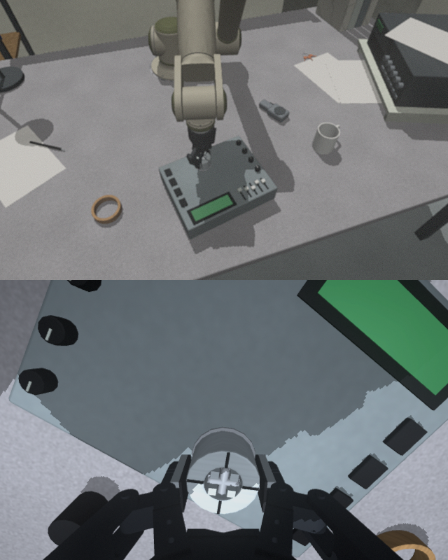

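The stem's cross fills the knob's bore at (225,485). The cap is on the desk at the left, at (80,510). Mic, tape and mug haven't moved. Handing in while holding 16 N.

```bash
python3 -c "
from rig import env
print(env.close_job())"
```

```text
the job is handed in; nothing more can be done
None
```

The cap is standing on the desk off the console, and the knob is meshed with the stem and held fully home at about 16 N with the washer squeezed down. I handed the job in at about 18.7 s, with the microphone, tape roll and mug where they were.

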